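Hold the bauble-turning stand's tensioner open

ROBOT

A 6-joint arm with a two-finger parallel gripper is mounted at the origin on the work surface. World frame = base frame: x ahead of the robot, y to its left, z up, the work surface at z = 0. Lengths are in m, angles in degrees, forces in N, time in s.
With the tool pointing down it reaches from about 0.35 to 0.875 m from the base axis. Payload 4.2 kg.
Tool frame: the origin (TCP) lies at the very end of the fingers, on their centre line; the grasp point (between the pads) lies 19 mm behind it; z points along the fingers, y is the direction in which the jaws open and shut (so a half turn about z gives the same grasp; the last joint's range is limited). The gripper opens to 87 mm and grips with 3 to 60 N. Pads are 19 mm wide; open, the fingers measure 117 mm over their backs; the gripper's body (75 mm by 190 mm) begins 51 mm behind the grasp point.
Start: joints at [-52.219, 22.042, 0.453, 0, -68.411, -14.817], TCP at [0.244, -0.575, 0.223] pointing down, gripper open.
Joint ranges: [-179.83, 179.83], [-69.29, 118.12], [-61.27, 80.66], [-181.25, 117.63], [-171.15, -9.14], [-177.46, 177.46]. Speed limits (degrees/s): [159.86, 159.86, 180, 180, 180, 180].

INTERFACE

Orientations are given as a 3x3 rotation matrix whose columns are the frame's x, y, z axes.
In Python, from station import r, imaging gives the robot as it stands. The module is installed in compiled form; this text tells all that it offers.
- The arm moves only by the tool move_arm, never from a script. Its argument "motion" is one flat list of numbers, 7 for each row, row after row: the shift along the tool's x, y, z in units of 40 mm (1.0 is 40 mm), then the turn, a rotation vector about the tool's x, y, z in units of 5 degrees (1.0 is 5 degrees), then the gripper's target within -1 to 1 (shut at 1, half-way at 0, fully open at -1). In form: [dx, dy, dz, wx, wy, wz, gripper, dx, dy, dz, wx, wy, wz, gripper, ...]. A call has 1 to 20 rows; each row is the pose to reach, as a shift and turn from the pose measured when the call began, along the tool's axes at that moment; what a row does not reach only later rows make up. A row lasts 1/12 s, in which the tool goes at most 41.7 mm and 7.16 degrees, less where a joint would pass 70% of its speed; a pose out of reach is approached as far as the arm can. A call with a gripper value outside its range is refused whole. The fingers move at their own pace and stop on an object; the grip force is fixed at half the most. Time passes only in rows, so rows that repeat a pose let the fingers close. It gives the time, the measured TCP pose, the force and the opening at its end, in the units of the state.
- r.sense(): the state, without advancing time (a new reading comes with each control period).
- imaging.capture(name): name is "scene" or "top"; returns the picture (420x560x3 uint8, blue, green, red); there is no depth.
- imaging.camera_params(name): a dict with "intrinsics" (3x3 intrinsics, pixels), "world_from_camera" (4x4, takes a point from camera to world coordinates). Camera axes: x right, y down, z forward; pixel columns grow to the right and rows downward; lengths in m; the calibration is good to about 2 mm. A picture is of the moment at which its call begins. camera_params takes no time and is no camera call.
- r.finish_job(): hands the job in, once; it reports no verdict.
The state is a dict: "time_s": time; "joints": joint angles; "joint_velocities": joint speeds; "effort": joint torques, N m; "tcp_pos": TCP position; "ee_rot": TCP orientation; "wrist_force": force on the tool from outside, world axes, zero at the start; "moment": the same for the moment, N m; "gripper_width": opening from 0.0 (shut) to 1.0 (fully open).
Only numpy, scipy, OpenCV 4.12 (cv2) and the standard library are available. Lean on these libraries where they do the work, as an engineer would, in place of code of your own. Each camera call takes 0.05 s, during which the arm holds its last target.

TASK

The drive of the stand that carries the red bauble has to be freed so that a colleague can change the bauble: by its upright handle, push that stand's sprung tensioner arm back past the pawl's click until the arm's tip points into the green band, not on into the red, and keep holding it there against its spring. The program finishes while still holding the arm. Leave the other stand's arm at rest, and leave the baubles and everything else on the table where they are.

Things in the scene. Friction and masses are not known exactly. Their poses are not given: they have to be found in the camera images.
- stand_a: bauble-turning stand, blue base plate 200 x 240 x 15 mm, fixed. Origin on the table, z up. In its frame (mm): spindle axis at (-63, -40), carrying a bauble whose top is 130 above the table; motor block at (-75, 75), 50 square, top 60; arm pivot at (0, -100). At rest the yellow arm points from the pivot along the stand's +y; pushed back, its handle moves towards +x
- pivot_a (a point): on the vertical pivot axis of the tensioner arm of stand_a, 65 mm above the table
- band_a (a point): middle of the green band of stand_a, 187 mm from the pivot, 64 mm above the table. The band spans arm angles 0.245 to 0.37 rad, then a red band to 0.46. Before it stands the housing of the sprung pawl slider (brass, orange knob), at 0.17 rad, radii 174 to 204 mm from the pivot, top 83 mm above the table. The black line along the arm (tip at radius 166 mm) shows where the arm points
- tensioner_a (a joint): angle (rad) of the yellow arm of stand_a: 0 at rest, idler wheel sprung on the drive disc; grows as pushed back (clockwise from above). The nose meets the pawl at 0.12; the pawl snaps back behind it (click) at 0.22; back stop at 0.46. The pawl does not lock: let go, the arm springs back. At the handle: 4.6 N at first, 10 N at most onto the pawl, dipping to 6 N as it clicks, 8 to 10 N in the green band
- pawl_a (a joint): how far (m) the pawl slider of stand_a is pushed outward: 0 when free, up to 0.004 while the arm's nose passes, 0 again after the click
- handle_a (a point): black upright round handle with an orange ring on the arm of stand_a: 16 mm diameter, from 70 to 138 mm above the table, 145 mm from the pivot. Origin: centre of its foot, 70 mm above the table; z up; it turns with the arm (its y points away from the pivot, its x the way to push)
- grip_a (a point): on the handle's axis, 116 mm above the table, 22 mm below its top
- stand_b: bauble-turning stand, white base plate 200 x 240 x 15 mm, fixed. Origin on the table, z up. In its frame (mm): spindle axis at (-63, -40), carrying a bauble whose top is 130 above the table; motor block at (-75, 75), 50 square, top 60; arm pivot at (0, -100). At rest the yellow arm points from the pivot along the stand's +y; pushed back, its handle moves towards +x
- pivot_b (a point): on the vertical pivot axis of the tensioner arm of stand_b, 65 mm above the table
- band_b (a point): middle of the green band of stand_b, 187 mm from the pivot, 64 mm above the table. The band spans arm angles 0.245 to 0.37 rad, then a red band to 0.46. Before it stands the housing of the sprung pawl slider (brass, orange knob), at 0.17 rad, radii 174 to 204 mm from the pivot, top 83 mm above the table. The black line along the arm (tip at radius 166 mm) shows where the arm points
- tensioner_b (a joint): angle (rad) of the yellow arm of stand_b: 0 at rest, idler wheel sprung on the drive disc; grows as pushed back (clockwise from above). The nose meets the pawl at 0.12; the pawl snaps back behind it (click) at 0.22; back stop at 0.46. The pawl does not lock: let go, the arm springs back. At the handle: 4.6 N at first, 10 N at most onto the pawl, dipping to 6 N as it clicks, 8 to 10 N in the green band
- pawl_b (a joint): how far (m) the pawl slider of stand_b is pushed outward: 0 when free, up to 0.004 while the arm's nose passes, 0 again after the click
- handle_b (a point): black upright round handle with an orange ring on the arm of stand_b: 16 mm diameter, from 70 to 138 mm above the table, 145 mm from the pivot. Origin: centre of its foot, 70 mm above the table; z up; it turns with the arm (its y points away from the pivot, its x the way to push)
- grip_b (a point): on the handle's axis, 116 mm above the table, 22 mm below its top
- red_bauble: red bauble with gold bands, 58 mm ball on a brass neck, 70 mm tall, mass about 40 g, standing loose in the collet of one of the two stands. Origin: centre of the neck's underside, 60 mm above the table, on that stand's spindle axis
- silver_bauble: silver bauble of the same shape in the collet of the other stand, origin likewise
- glue_jar: jar with white cap, 54 mm diameter, 75 mm tall, loose; origin at its underside
- tape_roll: roll of tape lying flat, 90 mm across, 24 mm tall, loose; origin at its underside
- paint_cup: red plastic cup, 64 mm across, 65 mm tall, loose; origin at its underside
- brush: brush lying on the table, 180 mm long, loose; origin at its underside
- mug: white mug, 76 mm across, 85 mm tall, loose; origin at its underside
There are look-alikes about, which are no part of the job. What is shaped like the silver_bauble but black or turquoise is not meant. What is shaped like the red_bauble but black or purple is not meant.

How it is judged (in metres and radians):
At the end, for the whole second after the job is handed in: the arm of the stand carrying the red bauble stands still past the click with its tip in the green band (0.235 to 0.38 rad), its pawl shut again (within 1.5 mm), the fingers pressing on its handle with more than 4 N; both baubles still upright in their collets (within 0.3 rad) (((horizontal distance between red_bauble and stand_a below 0.12 m and value of joint tensioner_a between 0.235 and 0.38 rad and value of joint pawl_a below 0.0015 m and velocity of joint tensioner_a between -0.05 and 0.05 rad/s and contact force between the fingers and post_a above 4 N) or (horizontal distance between red_bauble and stand_b below 0.12 m and value of joint tensioner_b between 0.235 and 0.38 rad and value of joint pawl_b below 0.0015 m and velocity of joint tensioner_b between -0.05 and 0.05 rad/s and contact force between the fingers and post_b above 4 N)) and angle between each of red_bauble, silver_bauble's own z axis and vertical below 0.3 rad); the arm keeps its last pose, push and grip.
It fails at once if the arm of the stand that does not carry the red bauble is moved (more than 0.08 rad) ((horizontal distance between red_bauble and stand_a below 0.12 m and value of joint tensioner_b above 0.08 rad) or (horizontal distance between red_bauble and stand_b below 0.12 m and value of joint tensioner_a above 0.08 rad)).
It fails at once if a bauble or another loose thing is moved from its place (more than 30 mm) (distance of any of red_bauble, silver_bauble, glue_jar, tape_roll, paint_cup, brush, mug from where it was at the start of the episode above 0.03 m).
It also fails if it takes over 29 s, if anything falls off the work surface, if the arm or the gripper's body presses on something with over 40 N, if the wrist force passes 120 N, or if a joint passes its speed limit or range.

## Working session

There is one attempt and no reset: what is moved stays moved. The work goes in short steps, Python scripts to look and compute and a tool call to move; the robot and the scene stay as the last step left them, time stands still between calls to the robot, and variables do not carry over. Pictures are saved under pics/ and viewed, and the job is handed in when it is done.

Besides the shell and the picture viewer there is one more tool, called after "Request:" as name(argument=value, ...) on one line, values as JSON. move_arm: Moves the arm, as the interface text tells. Its arguments: {"type":"object","properties":{"motion":{"type":"array","items":{"type":"number"}}},"required":["motion"]}

```bash
mkdir -p pics; python3 - <<'E'
from station import r, imaging
import cv2,numpy as np
for n in("scene","top"):
    im=imaging.capture(n); cv2.imwrite(f"pics/{n}0.png",im)
    p=imaging.camera_params(n); print(n,np.round(p["intrinsics"],1).tolist(),np.round(p["world_from_camera"],4).tolist())
s=r.sense(); print(s["time_s"],s["tcp_pos"],np.round(s["ee_rot"],3).tolist(),s["gripper_width"],s["wrist_force"])
E
```

```text
scene [[519.4, 0.0, 272.2], [0.0, 519.4, 209.5], [0.0, 0.0, 1.0]] [[0.8916, 0.338, -0.3015, 0.9274], [0.4528, -0.6542, 0.6057, -0.8725], [0.0075, -0.6766, -0.7363, 1.1629], [0.0, 0.0, 0.0, 1.0]]
top [[523.3, 0.0, 285.4], [0.0, 523.3, 208.5], [0.0, 0.0, 1.0]] [[0.0125, -0.9945, 0.1043, 0.3251], [-0.9998, -0.011, 0.0146, -0.029], [-0.0133, -0.1045, -0.9944, 1.6273], [0.0, 0.0, 0.0, 1.0]]
0.1 [ 0.24364653 -0.57496896  0.22158615] [[-0.921, -0.39, -0.001], [-0.39, 0.921, 0.002], [0.0, 0.002, -1.0]] 1.0012635305724704 [ 0.03381696 -0.07075655 -0.40008387]
```

View pics/scene0.png

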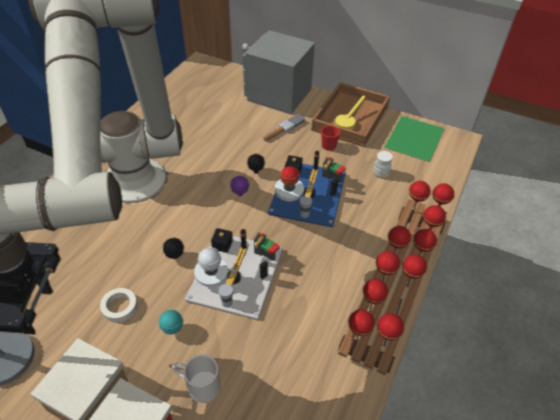

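View pics/top0.png

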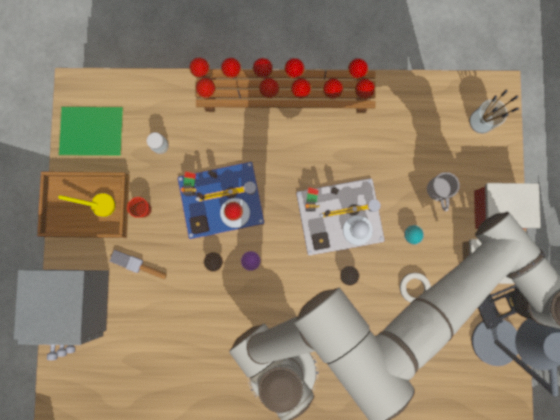

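The red bauble (top view ~(233,211), scene ~(290,175)) sits on the blue stand_a, and the silver one on the white stand. I'll enlarge both views.

```bash
python3 - <<'E'
import cv2
a=cv2.imread("pics/top0.png")[150:250,165:275]; cv2.imwrite("pics/topz.png",cv2.resize(a,None,fx=7,fy=6*7/6*0.85,interpolation=cv2.INTER_CUBIC) if 0 else cv2.resize(a,None,fx=6,fy=6,interpolation=cv2.INTER_CUBIC))
a=cv2.imread("pics/scene0.png")[140:230,260:360]; cv2.imwrite("pics/scenez.png",cv2.resize(a,None,fx=6,fy=6,interpolation=cv2.INTER_CUBIC))
E
```

```text
(no output)
```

View pics/topz.png

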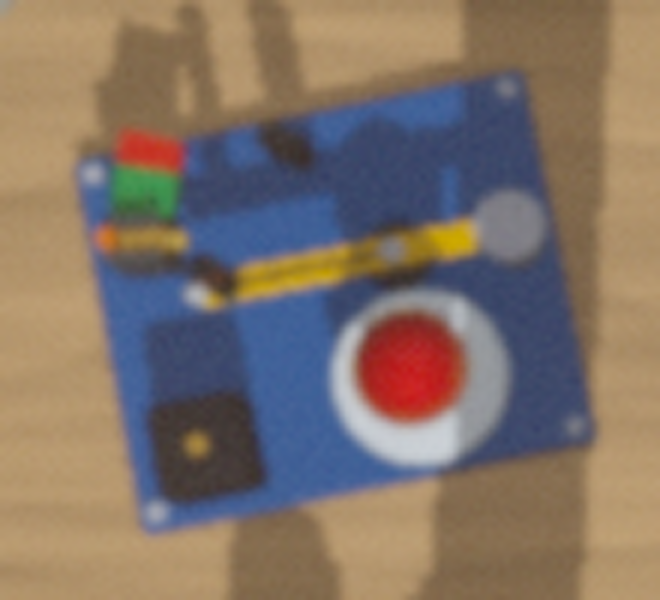

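View pics/scenez.png

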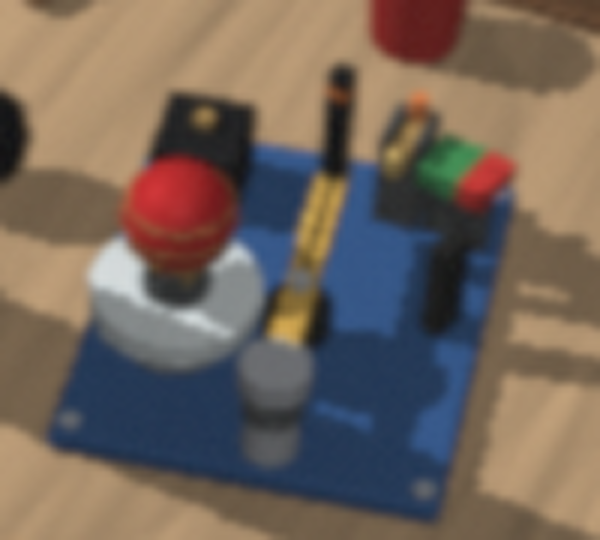

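```bash
cat > h.py <<'E'
import numpy as np, cv2
from station import r, imaging
from scipy.optimize import least_squares
P={n:imaging.camera_params(n) for n in("scene","top")}
def proj(n,X):
    T=np.linalg.inv(P[n]["world_from_camera"]); c=T[:3,:3]@np.asarray(X)+T[:3,3]; u=P[n]["intrinsics"]@c; return u[:2]/u[2]
def ray(n,uv,z):
    T=P[n]["world_from_camera"]; d=T[:3,:3]@np.linalg.solve(P[n]["intrinsics"],[uv[0],uv[1],1]); o=T[:3,3]; return o+d*(z-o[2])/d[2]
def tri(a,b):
    f=lambda X:np.r_[proj("top",X)-a,proj("scene",X)-b]
    return least_squares(f,[.5,.1,.1])
E
python3 - <<'E'
from h import *
t=lambda x,y:(x/6+164.6,y/6+149.6)
s=lambda x,y:(x/6+259.6,y/6+139.6)
loc=np.array([[100,120],[100,-120],[-100,-120],[-100,120]])/1000
cor=[t(82,160),t(523,70),t(594,440),t(146,530)]
W=np.array([ray("top",c,.015) for c in cor]); print(W.round(4).tolist())
scor=[(None),s(437,520),s(50,440)]
for i in(1,2): print("scene",ray("scene",scor[i],.015).round(4))
def f(p):
    c,sn=np.cos(p[2]),np.sin(p[2]); R=np.array([[c,-sn],[sn,c]])
    X=loc@R.T+p[:2]; return ((X-W[:,:2])).ravel()
q=least_squares(f,[.5,.1,0]); print(q.x,np.degrees(q.x[2]),q.fun.round(4))
x,y,a=q.x; R=np.array([[np.cos(a),-np.sin(a)],[np.sin(a),np.cos(a)]])
def w(l): return R@np.array(l)+[x,y]
piv=w([0,-.1]);h=lambda th:piv+R@np.array([np.sin(th),np.cos(th)])*.145
print("pivot",piv,"h0",h(0),"h.31",h(.31))
H=tri(t(212,275),s(342,75)); print("handle top tri",H.x,H.fun)
print("handle top ray",ray("top",t(212,275),.138),ray("scene",s(342,75),.138))
print("pivot top", [ray("top",t(511,226),z) for z in(.065,.08,.09)])
S=tri(t(285,135),s(447,245)); print("stop",S.x,S.fun, "local",R.T@(S.x[:2]-[x,y]))
for n in("top","scene"):
  print(n,[proj(n,[*h(th),.138]).round(1).tolist() for th in(0,.31)])
E
```

```text
[[0.5919, 0.331, 0.015], [0.6417, 0.1018, 0.015], [0.4486, 0.0615, 0.015], [0.3995, 0.2914, 0.015]]
scene [0.6437 0.0935 0.015 ]
scene [0.4524 0.0538 0.015 ]
[0.52044088 0.19643349 0.20905457] 11.97794436532916 [ 0.0015  0.0036  0.0014 -0.002  -0.0011 -0.0032 -0.0018  0.0017]
pivot [0.54119439 0.09861074] h0 [0.5111018  0.24045374] h.31 [0.55580663 0.24287259]
handle top tri [0.51803546 0.24034227 0.13586359] [-0.26863886 -0.47883868 -0.56165519  0.09871114]
handle top ray [0.51637934 0.23914105 0.138     ] [0.52019811 0.23920933 0.138     ]
pivot top [array([0.55221528, 0.10229143, 0.065     ]), array([0.55003459, 0.10103117, 0.08      ]), array([0.5485808, 0.100191 , 0.09     ])]
stop [0.59446043 0.21520873 0.07447666] [ 0.23355338  0.42863979  0.47890096 -0.08835275] local [0.07630449 0.00300479]
top [[199.4, 197.2], [199.0, 181.9]]
scene [[314.0, 150.9], [328.1, 155.0]]
```

Request:
move_arm(motion=[-14.2,16.1,0,0,0,-15.8,-1,-14.2,16.1,0,0,0,-15.8,-1,-14.2,16.1,0,0,0,-15.8,-1,-14.2,16.1,0,0,0,-15.8,-1,-14.2,16.1,0,0,0,-15.8,-1,-14.2,16.1,0,0,0,-15.8,-1,-14.2,16.1,0,0,0,-15.8,-1,-14.2,16.1,0,0,0,-15.8,-1,-14.2,16.1,0,0,0,-15.8,-1,-14.2,16.1,0,0,0,-15.8,-1,-14.2,16.1,0,0,0,-15.8,-1,-14.2,16.1,0,0,0,-15.8,-1,-14.2,16.1,0,0,0,-15.8,-1,-14.2,16.1,0,0,0,-15.8,-1,-14.2,16.1,0,0,0,-15.8,-1,-14.2,16.1,0,0,0,-15.8,-1])

```text
time_s: 1.43
tcp_pos: [0.4544, 0.0591, 0.2227]
ee_rot: [[0.208, -0.978, -0.001], [-0.978, -0.208, 0.002], [-0.002, 0.001, -1.0]]
wrist_force: [0.0, -1.1, 0.5]
gripper_width: 0.995
```

Request:
move_arm(motion=[-4.1,-2.47,0,0,0,0,-1,-4.1,-2.47,0,0,0,0,-1,-4.1,-2.47,0,0,0,0,-1,-4.1,-2.47,0,0,0,0,-1,-4.1,-2.47,0,0,0,0,-1,-4.1,-2.47,0,0,0,0,-1,-4.1,-2.47,0,0,0,0,-1,-4.1,-2.47,0,0,0,0,-1])

```text
time_s: 2.1
tcp_pos: [0.5164, 0.2395, 0.2223]
ee_rot: [[0.208, -0.978, -0.003], [-0.978, -0.208, 0.001], [-0.001, 0.002, -1.0]]
wrist_force: [-1.2, -0.4, -0.7]
gripper_width: 0.997
```

```bash
python3 - <<'E'
from h import *
im=imaging.capture("scene"); s=r.sense(); print(s["tcp_pos"],s["time_s"])
print(proj("scene",s["tcp_pos"]))
cv2.imwrite("pics/s1.png",cv2.resize(im[80:240,220:400],None,fx=3.5,fy=3.5,interpolation=cv2.INTER_CUBIC))
E
```

```text
[0.51645472 0.23909143 0.22272193] 2.15
[317.46825804 129.33226999]
```

View pics/s1.png

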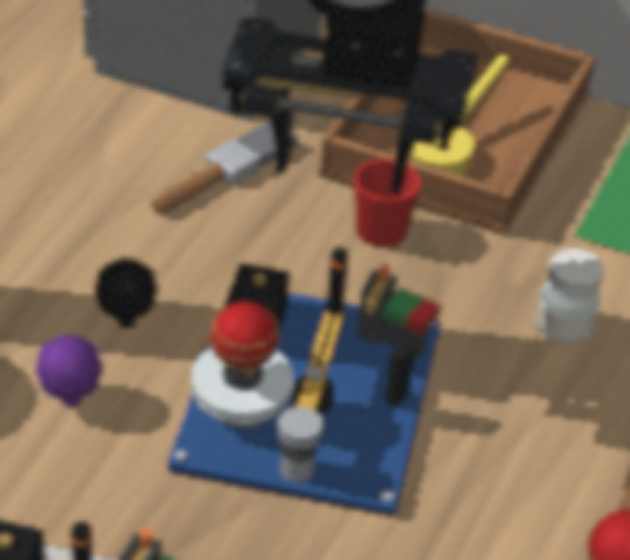

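The fingers (tips at crop (283,170) and (400,190)) straddle the handle (top at (338,255)), so I descend.

Request:
move_arm(motion=[0,0,0.5,0,0,0,-1,0,0,1.0,0,0,0,-1,0,0,1.5,0,0,0,-1,0,0,2.0,0,0,0,-1,0,0,2.5,0,0,0,-1,0,0,2.9,0,0,0,-1,0,0,3.1,0,0,0,-1,0,0,3.1,0,0,0,-1])

```text
time_s: 2.82
tcp_pos: [0.5151, 0.2374, 0.0973]
ee_rot: [[0.206, -0.979, -0.005], [-0.979, -0.206, -0.001], [-0.0, 0.005, -1.0]]
wrist_force: [-0.8, -0.0, 0.5]
gripper_width: 1.003
```

```bash
python3 - <<'E'
from h import *
im=imaging.capture("scene"); s=r.sense(); print(s["tcp_pos"],s["time_s"],s["wrist_force"])
cv2.imwrite("pics/s2.png",cv2.resize(im[100:240,240:380],None,fx=4.2,fy=4.2,interpolation=cv2.INTER_CUBIC))
E
```

```text
[0.51603318 0.23814448 0.09867867] 2.8667 [ 0.67637608 -0.0513271   0.07480048]
```

View pics/s2.png

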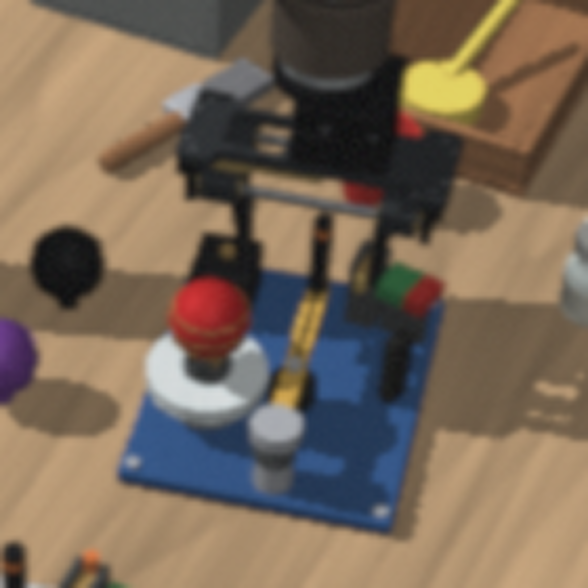

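The handle (top at (322,225)) stands between the two fingers and nothing is touching, so I close the gripper.

Request:
move_arm(motion=[0,0,0,0,0,0,0.3,0,0,0,0,0,0,0.5,0,0,0,0,0,0,0.7,0,0,0,0,0,0,0.9,0,0,0,0,0,0,1,0,0,0,0,0,0,1,0,0,0,0,0,0,1,0,0,0,0,0,0,1,0,0,0,0,0,0,1,0,0,0,0,0,0,1])

```text
time_s: 3.7
tcp_pos: [0.516, 0.2382, 0.0986]
ee_rot: [[0.206, -0.979, -0.003], [-0.979, -0.206, 0.0], [-0.001, 0.003, -1.0]]
wrist_force: [0.3, -0.5, -0.1]
gripper_width: 0.326
```

```bash
python3 - <<'E'
from h import *
im=imaging.capture("scene"); s=r.sense(); print(s["tcp_pos"],s["time_s"],s["wrist_force"],s["gripper_width"]*87)
cv2.imwrite("pics/s3.png",cv2.resize(im[100:240,240:380],None,fx=4.2,fy=4.2,interpolation=cv2.INTER_CUBIC))
E
```

```text
[0.51739805 0.23867356 0.0988426 ] 3.75 [10.2047794  -1.11580873 -5.72105934] 24.390841762142927
```

View pics/s3.png

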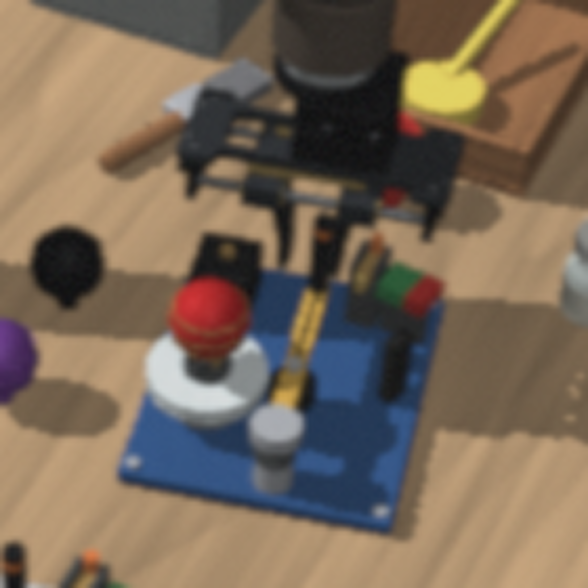

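The +x finger met the handle first, at 24 mm opening, so the handle is about 4 mm further on. I shift the tool by that much and close fully.

Request:
move_arm(motion=[0,-0.1,0,0,0,0,1,0,-0.1,0,0,0,0,1,0,-0.1,0,0,0,0,1,0,-0.1,0,0,0,0,1,0,-0.1,0,0,0,0,1,0,-0.1,0,0,0,0,1])

```text
time_s: 4.25
tcp_pos: [0.5219, 0.2397, 0.099]
ee_rot: [[0.207, -0.978, 0.002], [-0.978, -0.207, 0.002], [-0.002, -0.002, -1.0]]
wrist_force: [3.7, 0.7, -1.4]
gripper_width: 0.174
```

```bash
python3 - <<'E'
from h import *
s=r.sense(); print(s["tcp_pos"],s["time_s"],s["wrist_force"],s["gripper_width"]*87)
E
```

```text
[0.52192058 0.23967609 0.09899992] 4.25 [ 3.69821745  0.72270168 -1.37260342] 15.146518713555949
```

Gripped at about 15 mm. Now I push along the arc, turning with the arm, up to about 0.31 rad.

Request:
move_arm(motion=[0,-0.07,0,0,0,0.23,1,0,-0.145,0,0,0,0.46,1,0.01,-0.22,0,0,0,0.69,1,0.01,-0.29,0,0,0,0.92,1,0.02,-0.36,0,0,0,1.15,1,0.03,-0.43,0,0,0,1.38,1,0.05,-0.58,0,0,0,1.83,1,0.07,-0.72,0,0,0,2.29,1,0.09,-0.79,0,0,0,2.5,1,0.1,-0.86,0,0,0,2.75,1,0.12,-0.93,0,0,0,2.98,1,0.14,-1.0,0,0,0,3.2,1,0.16,-1.05,0,0,0,3.4,1,0.17,-1.1,0,0,0,3.55,1,0.17,-1.1,0,0,0,3.55,1,0.17,-1.1,0,0,0,3.55,1,0.17,-1.1,0,0,0,3.55,1])

```text
time_s: 5.67
tcp_pos: [0.564, 0.2424, 0.0989]
ee_rot: [[-0.102, -0.995, -0.003], [-0.995, 0.102, 0.002], [-0.001, 0.003, -1.0]]
wrist_force: [-8.3, 3.1, 5.3]
gripper_width: 0.173
```

```bash
python3 - <<'E'
from h import *
im=imaging.capture("scene"); im2=imaging.capture("top");s=r.sense(); print(s["tcp_pos"],s["time_s"],s["wrist_force"],s["gripper_width"]*87)
R0=np.array([np.cos(.209),np.sin(.209)]);d=(s["tcp_pos"][:2]-np.array([.5219,.2397]));print("th",np.arcsin(d@R0/.145))
a=cv2.resize(im[120:240,250:380],None,fx=4.2,fy=4.2,interpolation=cv2.INTER_CUBIC)
cv2.imwrite("pics/s4.png",a)
cv2.imwrite("pics/t4.png",cv2.resize(im2[150:250,165:275],None,fx=6,fy=6,interpolation=cv2.INTER_CUBIC))
E
```

```text
[0.56400324 0.24241394 0.09890029] 5.7667 [-8.53317216  2.35819603  4.90263061] 15.253139828472019
th 0.29206651893076996
```

View pics/s4.png

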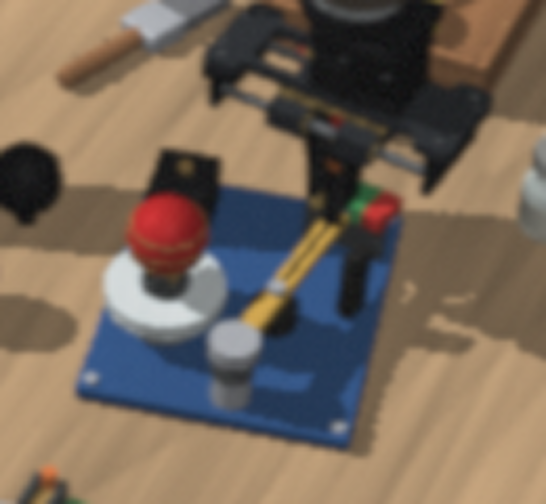

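View pics/t4.png

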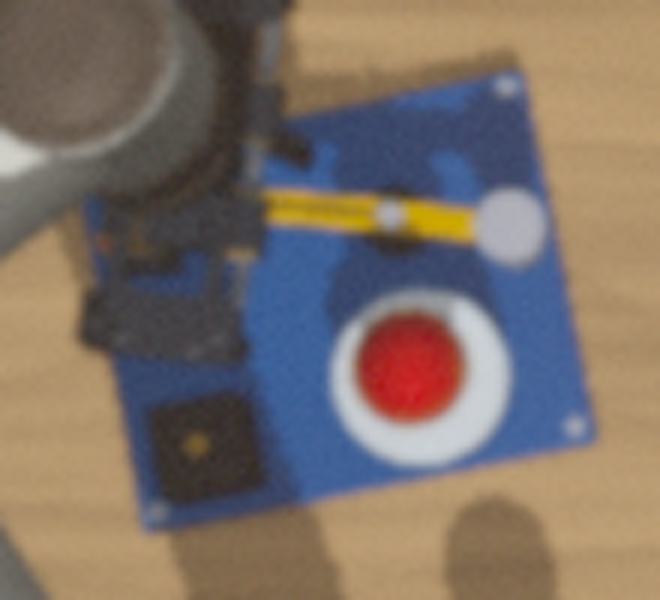

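The picture shows the arm past the pawl housing, with its line pointing at the green band (scene (365,205)). Tool position (0.29 rad), image slope (~0.29 rad) and force (8.5 N) agree. A small nudge will bring it nearer the middle, then I'll check that it holds steady.

Request:
move_arm(motion=[0.02,-0.1,0,0,0,0.2,1,0.02,-0.1,0,0,0,0.2,1,0.02,-0.1,0,0,0,0.2,1,0.02,-0.1,0,0,0,0.2,1,0.02,-0.1,0,0,0,0.2,1,0.02,-0.1,0,0,0,0.2,1,0.02,-0.1,0,0,0,0.2,1,0.02,-0.1,0,0,0,0.2,1,0.02,-0.1,0,0,0,0.2,1,0.02,-0.1,0,0,0,0.2,1])

```text
time_s: 6.6
tcp_pos: [0.5659, 0.2422, 0.0989]
ee_rot: [[-0.12, -0.993, -0.006], [-0.993, 0.12, 0.002], [-0.001, 0.006, -1.0]]
wrist_force: [-7.8, 4.0, 4.5]
gripper_width: 0.173
```

```bash
python3 - <<'E'
from h import *
for k in range(4):
  im=imaging.capture("scene"); s=r.sense(); 
  R0=np.array([np.cos(.209),np.sin(.209)]);d=(s["tcp_pos"][:2]-np.array([.5219,.2397]));print(s["tcp_pos"].round(4),s["time_s"],np.round(s["wrist_force"],1),s["gripper_width"]*87,"th",np.arcsin(d@R0/.145))
im2=imaging.capture("top")
cv2.imwrite("pics/s5.png",cv2.resize(im[130:210,290:370],None,fx=7,fy=7,interpolation=cv2.INTER_CUBIC))
cv2.imwrite("pics/s5f.png",im)
cv2.imwrite("pics/t5.png",im2)
E
```

```text
[0.5659 0.2422 0.0989] 6.65 [-7.8  4.1  4.7] 14.951364371507195 th 0.30542682040572683
[0.566  0.2422 0.0989] 6.7 [-8.   3.3  5.2] 15.123977158659013 th 0.30552942686553825
[0.5659 0.2422 0.0989] 6.75 [-8.5  3.3  4.6] 15.47821688834912 th 0.30545208443201627
[0.5659 0.2422 0.0989] 6.8 [-7.8  4.3  4.7] 15.039710630706562 th 0.3054824843547462
```

View pics/s5.png

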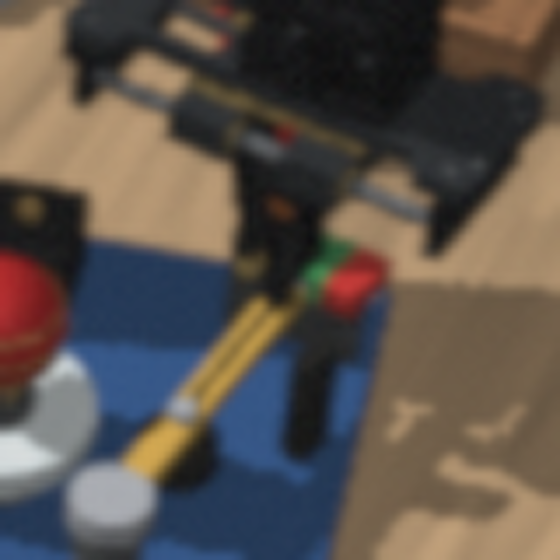

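View pics/s5f.png

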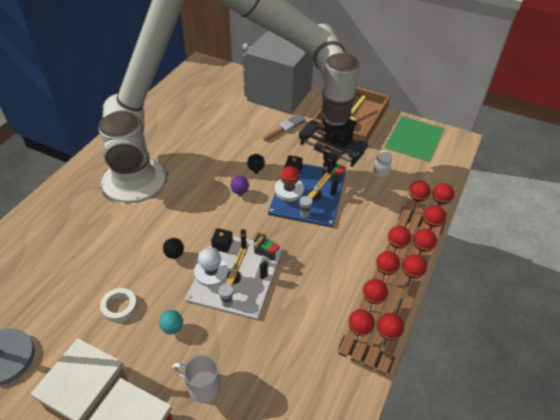

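The arm points at the green band (crop (325,260)), clear of the red. It holds still at about 0.305 rad with a steady push of about 8.5 N, and everything else is in place.

```bash
python3 -c "
from station import r
print(r.finish_job())"
```

```text
the job is handed in; nothing more can be done
None
```

I pushed back the tensioner arm of the blue stand (stand_a, which carries the red bauble) past the pawl by its handle. The job was handed in at about 6.8 s with the gripper still holding it.

**Last checks:**
- **Angle:** by the tool position the arm stands at about 0.305 rad, steady over four readings. Just before a final nudge of about 2 mm, the arm's slope in the top picture gave about 0.29 rad, matching the tool reading then of 0.292.
- **Force:** the wrist feels about 8.5 N horizontally, against the 8 to 10 N expected in the green band. The gripper is closed on the handle at about 15 mm.
- **Pictures:** the arm points at the green band and not the red. Both baubles are upright, and the other stand's arm and the loose things look unmoved. I did not measure them.

**What disagreed or stayed unchecked:**
- **Handle position:** my first camera estimates were off by about 4 to 10 mm. While closing, one finger pressed the handle towards its rest position with about 10 N. I then shifted the tool 4 mm, and the 0.305 rad is measured from that gripped position.
- **Pawl:** the gripper hid it from both cameras, so I infer that it shut from the angle and the force rather than from seeing it.

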